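# Set the combination on the two-wheel deposit case

### The job

Set the wide deposit case, the one with two thumbwheels, to its code 4-2: roll the left wheel (as seen from the robot) until its thumb tab points at the row of four brass studs, and the right wheel until its tab points at the row of two studs. Leave the single wheel of the narrow case as it is, and take your hand off the wheels at the end.

Things in the scene. Friction and masses are not known exactly. Their poses are not given: they have to be found in the camera images.
- case: wide grey deposit case, fixed, 110 (x) by 180 (y) by 50 mm high, two steel thumbwheels in its top. Origin: centre of underside; x from front (hasp, robot side) to back, y left, z up. Wheel axle along y at x=0, z=50; wheels at y=+32 (left) and -32 (right). Outboard of each wheel, y 41 to 69, a fixed cheek of radius 26 about the axle has stud rows: 1 at front .. 3 on top .. 5 at back, 30 deg apart
- wheel_left (a joint): wide case's left (+y) wheel: 56 mm diameter, 14 wide, upper half above the case. One radial thumb tab (8 thick, 14 wide, tip 52 mm from the axle) shows the digit. Value in rad: 0 = tab upright = digit 3, positive = leaning to the case's back (+x); digits 0.524 apart: 2 at -0.524, 4 at +0.524. Stops +-1.25. About 1.3 N at the tab turns it; it stays where left. Starts between digits 1 and 3
- wheel_right (a joint): wide case's right (-y) wheel, same size, tab, stiffness and values as the left one: 0 = tab upright = digit 3, positive = tab leaning to the case's back (+x), 2 at -0.524, 4 at +0.524. Between the two wheels is a plain round bridge of radius 18 mm about the axle. Starts between digits 3 and 5
- single_tab (a point): tip of the thumb tab on the single wheel of the narrow grey case (110 by 100 by 50 mm, fixed, the same wheel and tab in the middle of its top), 52 mm from its axle, which is 50 mm above the bench. The narrow case stands left or right of the wide one, at least 60 mm clear of it; its wheel starts at any digit and is not to be turned
Things that resemble listed ones, but are neither listed nor needed, are in the scene too. Leave any blue or red look-alike of the case alone.

How it is judged:
At the end, for the whole second after the job is handed in: The wide case's left wheel is at digit 4 and its right wheel at digit 2, each within 12 degrees (0.21 rad), both at rest (value of joint wheel_left between 0.314 and 0.734 rad and value of joint wheel_right between -0.734 and -0.314 rad and velocity of joint wheel_left between -0.05 and 0.05 rad/s and velocity of joint wheel_right between -0.05 and 0.05 rad/s); the robot touches nothing.
It fails at once if the narrow case's wheel is turned (its tab tip moves more than 10 mm) (distance of single_tab from where it was at the start of the episode above 0.01 m).
It also fails if it takes over 38 s, if anything falls off the work surface, if the arm or the gripper's body presses on something with over 40 N, if the wrist force passes 120 N, or if a joint passes its speed limit or range.

### The arm

A 6-joint arm with a two-finger parallel gripper is mounted at the origin on the work surface. World frame = base frame: x ahead of the robot, y to its left, z up, the work surface at z = 0. Lengths are in m, angles in rad, forces in N, time in s.
With the tool pointing down it reaches from about 0.3 to 0.775 m from the base axis. Payload 14.6 kg.
Tool frame: the origin (TCP) lies on the mounting face of the last link; the fingertips stand 199 mm ahead of it and the grasp point (between the pads) lies 180 mm ahead of it; z points along the fingers, y is the direction in which the jaws open and shut (so a half turn about z gives the same grasp; the last joint's range is limited). The gripper opens to 94 mm and grips with 3 to 60 N. Pads are 16 mm wide; open, the fingers measure 119 mm over their backs; the gripper's body (75 mm by 177 mm) begins 78 mm behind the grasp point.
Start: joints at [-1.271, 0.3, 1.521, -0, 1.321, -0.067], TCP at [0.197, -0.513, 0.405] pointing down, gripper open.
Joint ranges: [-3.03, 3.03], [-0.79, 2.21], [0.23, 2.52], [-1.04, 4.18], [0, 3.07], [-2.55, 2.55]. Speed limits (rad/s): [2.22, 2.22, 2.57, 3.14, 3.14, 3.14].

### API

Orientations are given as [roll, pitch, yaw] about the fixed x, y, z axes, in that order (R = Rz(yaw) Ry(pitch) Rx(roll)).
In Python, from rig import robot gives the robot as it stands.
- The arm moves only by the shell command python3 -m jog 'ROWS' [OPENING] [FORCE]. ROWS is JSON, a list of rows, each a list of 2 entries, a list of its own where there are three numbers: the shift along the tool's x, y, z in m, then the turn, a rotation vector about the tool's x, y, z in rad. In form: [[[dx, dy, dz], [rx, ry, rz]], ...]. A call has 1 to 12 rows; each row is the pose to reach, as a shift and turn from the pose commanded when the call began, along the tool's axes at that moment; what a row does not reach only later rows make up. A row lasts 1/10 s, in which the tool goes at most 50 mm and 8.59 degrees, less where a joint would pass 70% of its speed; a pose out of reach is approached as far as the arm can. A call with a gripper value outside its range is refused whole. OPENING is the closure, from 0 (fully open) to 1 (shut), set as the call begins (- or left out, the last holds). The fingers move at their own pace and stop on an object; FORCE is the grip in N (left out, the last holds). Time passes only in rows, so rows that repeat a pose let the fingers close. It gives the time, the measured TCP pose, the force and the opening at its end, in the units of the state.
- robot.get_state(): the state, without advancing time (a new reading comes with each control period).
- robot.capture(name): name is "side" or "top"; returns (picture, depth): 384x512x3 uint8, blue, green, red; 384x512 float32, m along the optical axis (not along the pixel's ray), 0 where there is no reading.
- robot.camera_model(name): a dict with "vertical_fov" (degrees; the focal length in pixels is half the picture's height over the tangent of half this angle, whatever the lens; pixels are square), "cx", "cy" (the principal point, pixels), "rvec" (rotation vector, rad) and "tvec" (3), from world to camera coordinates, as OpenCV has them. Camera axes: x right, y down, z forward; pixel columns grow to the right and rows downward; lengths in m; the calibration is good to about 2 mm. A picture is of the moment at which its call begins. camera_model takes no time and is no camera call.
- robot.close_job(): hands the job in, once; it reports no verdict.
The state is a dict: "time_s": time; "qpos": joint angles; "qvel": joint speeds; "joint_torque": joint torques, N m; "position": TCP position; "orientation": TCP orientation; "force": force on the tool from outside, world axes, zero at the start; "moment": the same for the moment, N m; "grip_width": finger opening in m.
Only numpy, scipy, OpenCV 4.12 (cv2) and the standard library are available. Lean on these libraries where they do the work, as an engineer would, in place of code of your own. Each camera call takes 0.05 s, during which the arm holds its last target. There are 200 camera calls.

## Working session

There is one attempt and no reset: what is moved stays moved. The work goes in short steps, Python scripts to look and compute and a shell command to move; the robot and the scene stay as the last step left them, time stands still between calls to the robot, and variables do not carry over. Pictures are saved under pics/ and viewed, about 8 in all and at most 12, crops included, and the job is handed in when it is done.

```bash
mkdir -p pics; ls
cat > h.py <<'E'
import numpy as np,cv2
from rig import robot
def cap(n):
    im,d=robot.capture(n);m=robot.camera_model(n)
    R=cv2.Rodrigues(np.array(m["rvec"],float))[0];t=np.array(m["tvec"],float).ravel()
    f=192/np.tan(np.radians(m["vertical_fov"])/2)
    v,u=np.mgrid[0:384,0:512]
    P=np.dstack([(u-m["cx"])/f*d,(v-m["cy"])/f*d,d])
    W=(P-t)@R
    W[d==0]=np.nan
    return im,d,W,m
E
python3 - <<'E'
from h import *
for n in("top","side"):
    im,d,W,m=cap(n);cv2.imwrite(f"pics/{n}0.png",im);np.savez(f"{n}0.npz",im=im,W=W);print(m)
a=np.hstack([cv2.imread("pics/top0.png"),cv2.imread("pics/side0.png")])
print(robot.get_state())
E
```

```text
pics
{'vertical_fov': 56.71239734289451, 'cx': 256.12081526242906, 'cy': 187.58595478712343, 'rvec': array([ 2.23450461, -1.95504325,  0.2108223 ]), 'tvec': array([-0.02327629,  0.52085803,  0.88600091])}
{'vertical_fov': 42.44019217960305, 'cx': 247.86254309224097, 'cy': 198.62757150265136, 'rvec': array([ 0.27154621, -2.62667559,  1.55583242]), 'tvec': array([0.47160641, 0.12592082, 1.32220258])}
{'time_s': 0.1, 'qpos': array([-1.27058422e+00,  3.00362520e-01,  1.52151071e+00, -7.63027017e-06,
        1.32071363e+00, -6.66110193e-02]), 'qvel': array([-0.00120529, -0.00076326, -0.00130729,  0.00032918, -0.00190083,
        0.00097056]), 'joint_torque': array([ 2.38157329e-03, -5.32648766e+01, -3.53286052e+01,  7.09847594e-02,
        2.34990148e-02, -4.96891846e-05]), 'position': array([ 0.19723832, -0.5133764 ,  0.40417557]), 'orientation': array([-3.14060016e+00, -5.88012429e-05,  3.66824991e-01]), 'force': array([-0.57490335,  0.22663781,  1.17803075]), 'moment': array([-0.01277527, -0.02278808, -0.01065916]), 'grip_width': 0.0939987143451055}
```

View pics/top0.png

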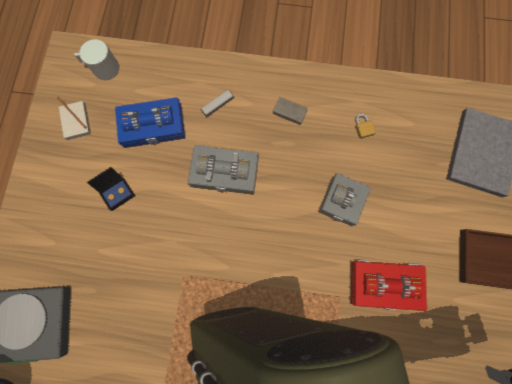

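View pics/side0.png

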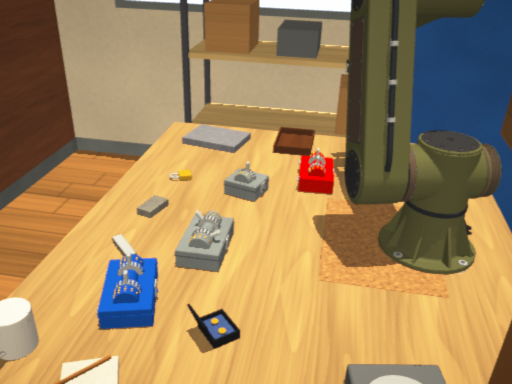

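The top view shows the wide grey case with two wheels at (223,169), hasp toward the robot. The narrow grey case is at (345,199), and the blue (150,121) and red (389,286) cases are look-alikes. The grey case at (223,169) is the only grey one with two wheels, so it's the target. Next I'll fit its pose and look at an enlarged crop.

```bash
cat > fit.py <<'E'
from h import *
import sys
def fit(W,im,lo=(180,135),hi=(268,205),zr=(.042,.056)):
    s=(slice(lo[1],hi[1]),slice(lo[0],hi[0]))
    w=W[s].reshape(-1,3); k=(w[:,2]>zr[0])&(w[:,2]<zr[1])
    return w,k
if __name__=="__main__":
    z=np.load("top0.npz");im=z["im"];W=z["W"]
    w,k=fit(W,im)
    r=cv2.minAreaRect(w[k][:,:2].astype(np.float32)*1000);print("wide",r,cv2.boxPoints(r).round(0).tolist(),np.median(w[k][:,2]))
    w2,k2=fit(W,im,(310,165),(380,232))
    r2=cv2.minAreaRect(w2[k2][:,:2].astype(np.float32)*1000);print("narrow",r2)
    b=cv2.boxPoints(r)/1000; c=np.array(r[0])/1000
    e=[b[1]-b[0],b[2]-b[1]]; L=max(e,key=np.linalg.norm); y=L/np.linalg.norm(L); y=y*np.sign(y[1]); x=np.array([y[1],-y[0]])
    print("c",c,"yaw",np.arctan2(x[1],x[0]))
    for n in("top","side"):
        q=np.load(n+"0.npz")["W"].reshape(-1,3); q=q[np.isfinite(q[:,0])]
        l=np.c_[(q[:,:2]-c)@x,(q[:,:2]-c)@y,q[:,2]]
        for s in(1,-1):
            g=l[(abs(l[:,1]-s*.032)<.007)&(abs(l[:,0])<.06)&(np.hypot(l[:,0],l[:,2]-.05)>.034)&(l[:,2]>.055)]
            print(n,s,len(g),(g*1000).round().tolist()[:14],np.degrees(np.arctan2(g[:,0].mean(),g[:,2].mean()-.05)) if len(g) else "")
    A=cv2.resize(im[135:210,175:275],None,fx=4,fy=4,interpolation=cv2.INTER_CUBIC)
    S=cv2.resize(np.load("side0.npz")["im"][205:280,165:245],None,fx=4,fy=4,interpolation=cv2.INTER_CUBIC)
    cv2.imwrite("pics/crop1.png",np.hstack([A,S]))
E
python3 fit.py
```

```text
wide ((564.1041870117188, 142.23211669921875), (113.46815490722656, 180.28094482421875), 0.8304197192192078) [[506.0, 232.0], [509.0, 51.0], [622.0, 53.0], [620.0, 233.0]] 0.049215552981835706
narrow ((523.7320556640625, -194.57156372070312), (100.08018493652344, 113.26383972167969), 73.39653015136719)
c [0.56410419 0.14223212] yaw 0.014493605
top 1 33 [[-29.0, 36.0, 76.0], [-29.0, 34.0, 74.0], [-28.0, 31.0, 74.0], [-29.0, 28.0, 77.0], [-27.0, 26.0, 73.0], [-32.0, 38.0, 75.0], [-32.0, 36.0, 75.0], [-33.0, 32.0, 79.0], [-32.0, 30.0, 77.0], [-31.0, 28.0, 76.0], [-31.0, 25.0, 77.0], [-35.0, 38.0, 75.0], [-35.0, 35.0, 77.0], [-35.0, 32.0, 80.0]] -52.6105840395598
top -1 40 [[34.0, -28.0, 90.0], [34.0, -30.0, 91.0], [35.0, -33.0, 88.0], [35.0, -36.0, 91.0], [31.0, -25.0, 89.0], [30.0, -28.0, 94.0], [32.0, -31.0, 91.0], [32.0, -33.0, 92.0], [31.0, -36.0, 94.0], [32.0, -39.0, 91.0], [29.0, -26.0, 88.0], [29.0, -28.0, 91.0], [29.0, -31.0, 90.0], [29.0, -34.0, 90.0]] 36.93999915267507
side 1 20 [[-36.0, 26.0, 77.0], [-40.0, 31.0, 81.0], [-41.0, 26.0, 78.0], [-32.0, 30.0, 76.0], [-35.0, 30.0, 77.0], [-38.0, 32.0, 78.0], [-41.0, 35.0, 80.0], [-42.0, 30.0, 78.0], [-27.0, 30.0, 73.0], [-30.0, 34.0, 75.0], [-34.0, 37.0, 78.0], [-36.0, 34.0, 77.0], [-39.0, 38.0, 79.0], [-41.0, 38.0, 79.0]] -54.17897942927674
side -1 21 [[30.0, -32.0, 93.0], [33.0, -32.0, 90.0], [30.0, -31.0, 91.0], [29.0, -37.0, 88.0], [35.0, -28.0, 89.0], [29.0, -28.0, 90.0], [28.0, -33.0, 87.0], [27.0, -37.0, 84.0], [34.0, -26.0, 87.0], [31.0, -26.0, 88.0], [26.0, -25.0, 88.0], [25.0, -31.0, 86.0], [24.0, -36.0, 82.0], [35.0, -27.0, 84.0]] 37.993695492970936
```

View pics/crop1.png

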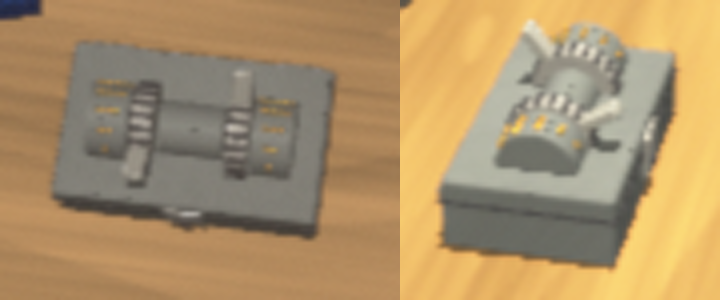

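The crop confirms the wide grey case: left tab leans to the front (about -53°, hasp side), right tab leans to the back (about +37°), with stud cheeks outboard. Plan: close the fingers, then push the left tab backward from the front and the right tab forward from the back, keeping the fingertips above the wheel rims.

```bash
python3 -m jog '[[[0.526,-0.531,0],[0,0,0.352]],[[0.526,-0.531,0],[0,0,0.352]],[[0.526,-0.531,0],[0,0,0.352]],[[0.526,-0.531,0],[0,0,0.352]],[[0.526,-0.531,0],[0,0,0.352]],[[0.526,-0.531,0],[0,0,0.352]],[[0.526,-0.531,0],[0,0,0.352]],[[0.526,-0.531,0],[0,0,0.352]],[[0.526,-0.531,0],[0,0,0.352]],[[0.526,-0.531,0],[0,0,0.352]],[[0.526,-0.531,0],[0,0,0.352]],[[0.526,-0.531,0],[0,0,0.352]]]' 1 20
```

```text
time_s: 1.3
position: [0.4385, 0.0375, 0.4047]
orientation: [3.142, -0.0, 0.015]
force: [1.1, -0.9, 0.2]
grip_width: 0.0018
```

```bash
python3 -m jog '[[[0.062,-0.133,0],[0,0,0]],[[0.062,-0.133,0],[0,0,0]],[[0.062,-0.133,0],[0,0,0]],[[0.062,-0.133,0],[0,0,0]],[[0.062,-0.133,0.05],[0,0,0]],[[0.062,-0.133,0.10],[0,0,0]],[[0.062,-0.133,0.10],[0,0,0]],[[0.062,-0.133,0.10],[0,0,0]]]'
python3 - <<'E'
from h import *
t,_,W,_=cap("top");s,_,W2,_=cap("side")
print(robot.get_state()["position"])
f=lambda a:cv2.resize(a,None,fx=3,fy=3,interpolation=cv2.INTER_CUBIC)
cv2.imwrite("pics/c2.png",np.hstack([f(t[120:260,150:280]),f(s[120:260,160:290])]))
c=np.array([.5641,.1422]);x=np.array([1,.0145]);y=np.array([-.0145,1])
q=W2.reshape(-1,3);l=np.c_[(q[:,:2]-c)@x,(q[:,:2]-c)@y,q[:,2]]*1000
for z in range(95,200,15):
    g=l[(abs(l[:,2]-z)<8)&(l[:,0]<-48)&(l[:,0]>-110)&(l[:,1]>0)&(l[:,1]<70)]
    if len(g):print(z,len(g),g.min(0).round(),g.max(0).round())
E
```

```text
time_s: 2.1
position: [0.4986, 0.1689, 0.3057]
orientation: [3.141, 0.001, 0.014]
force: [1.3, -0.5, 1.7]
grip_width: 0.0004
[0.49883768 0.1691097  0.30742056]
110 20 [-74.  15. 107.] [-56.  39. 118.]
125 55 [-75.  16. 117.] [-56.  44. 133.]
140 52 [-75.  16. 133.] [-57.  46. 148.]
155 55 [-75.  16. 147.] [-57.  46. 163.]
170 15 [-74.  39. 162.] [-57.  46. 167.]
```

View pics/c2.png

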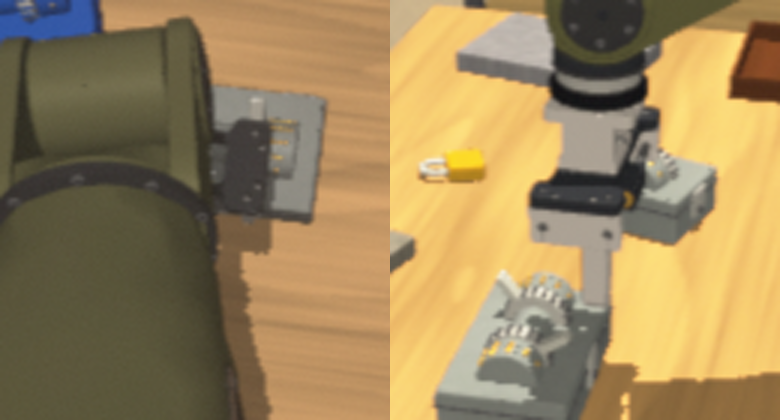

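The fingertips are in front of the left tab, in line with it (local x -57 at the leading face, tip z about 106). Push now.

```bash
python3 -m jog '[[[0,0,0.036],[0,0,0]],[[0,0,0.036],[0,0,0]],[[0.010,0,0.036],[0,0,0]],[[0.017,0,0.029],[0,0,0]],[[0.024,0,0.022],[0,0,0]],[[0.034,0,0.022],[0,0,0]],[[0.044,0,0.022],[0,0,0]],[[0.054,0,0.022],[0,0,0]],[[0.063,0,0.022],[0,0,0]],[[0.071,0,0.022],[0,0,0]],[[0.071,0,0.022],[0,0,0]],[[0.071,0,0.022],[0,0,0]]]'
python3 -m jog '[[[-0.02,0,0],[0,0,0]],[[-0.04,0,-0.02],[0,0,0]],[[-0.05,0,-0.06],[0,0,0]],[[-0.05,0,-0.06],[0,0,0]]]'
cat > ang.py <<'E'
from h import *
c=np.array([.5641,.1422]);x=np.array([1,.0145]);y=np.array([-.0145,1])
for n in("side","top"):
    im,_,W,_=cap(n);q=W.reshape(-1,3);l=np.c_[(q[:,:2]-c)@x,(q[:,:2]-c)@y,q[:,2]]
    for s in(1,-1):
        r=np.hypot(l[:,0],l[:,2]-.05)
        g=l[(abs(l[:,1]-s*.032)<.009)&(r>.034)&(r<.058)&(l[:,2]>.058)]
        if len(g):print(n,s,len(g),(g.mean(0)*1000).round(),"deg",np.degrees(np.median(np.arctan2(g[:,0],g[:,2]-.05))))
    cv2.imwrite(f"pics/last_{n}.png",cv2.resize(im[120:260,150:290],None,fx=4,fy=4,interpolation=cv2.INTER_CUBIC))
print(robot.get_state()["time_s"],robot.get_state()["position"])
E
python3 ang.py
```

```text
time_s: 3.4
position: [0.5694, 0.1703, 0.2824]
orientation: [3.142, 0.0, 0.015]
force: [-1.2, -0.3, 0.7]
grip_width: 0.0005
time_s: 3.8
position: [0.5187, 0.1698, 0.3476]
orientation: [-3.14, -0.007, 0.015]
force: [0.8, -0.9, -0.4]
grip_width: 0.0005
side 1 37 [21. 35. 89.] deg 28.067759032727338
side -1 32 [ 27. -29.  84.] deg 37.67777797584366
3.9 [0.51904332 0.16958385 0.34349726]
```

Left wheel measures about 28°, which is on target. Now the right wheel, from the back.

```bash
python3 -m jog '[[[0.05,0.028,0],[0,0,0]],[[0.106,0.0605,0],[0,0,0]],[[0.106,0.0605,0],[0,0,0]],[[0.106,0.0605,0],[0,0,0]],[[0.106,0.0605,0],[0,0,0]],[[0.106,0.0605,0.04],[0,0,0]],[[0.106,0.0605,0.066],[0,0,0]],[[0.106,0.0605,0.066],[0,0,0]],[[0.106,0.0605,0.066],[0,0,0]]]'; python3 ang.py
```

```text
time_s: 4.8
position: [0.6259, 0.1112, 0.2774]
orientation: [-3.142, -0.0, 0.016]
force: [-0.6, -0.1, 0.9]
grip_width: 0.0005
side 1 37 [21. 35. 88.] deg 28.485741187102214
side -1 29 [ 27. -29.  85.] deg 37.3971798197096
4.9 [0.62623882 0.111013   0.2786448 ]
```

View pics/last_side.png

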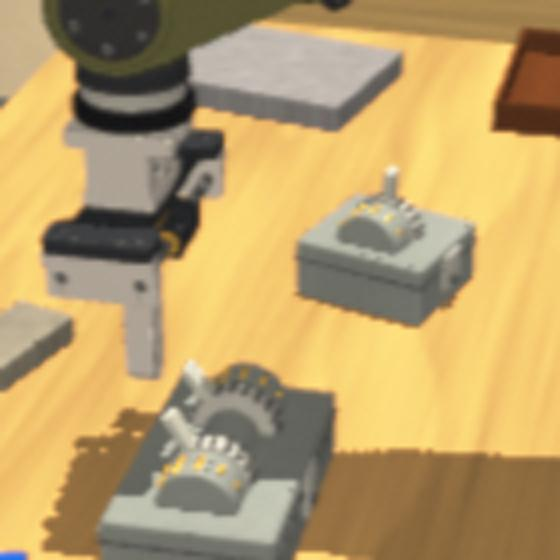

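The side crop shows both tabs leaning back (left at (180,425), right at (195,380)), with the finger (143,350) behind the right tab and clear of the left one. Push forward.

```bash
python3 -m jog '[[[-0.012,0,0],[0,0,0]],[[-0.020,0,-0.002],[0,0,0]],[[-0.028,0,-0.006],[0,0,0]],[[-0.038,0,-0.006],[0,0,0]],[[-0.048,0,-0.006],[0,0,0]],[[-0.058,0,-0.006],[0,0,0]],[[-0.067,0,-0.006],[0,0,0]],[[-0.067,0,-0.006],[0,0,0]],[[-0.067,0,-0.006],[0,0,0]]]'
python3 -m jog '[[[0.02,0,-0.002],[0,0,0]],[[0.04,0,-0.03],[0,0,0]],[[0.08,0,-0.06],[0,0,0]],[[0.11,0,-0.09],[0,0,0]],[[0.11,0,-0.12],[0,0,0]],[[0.11,0,-0.12],[0,0,0]],[[0.11,0,-0.12],[0,0,0]]]'
python3 ang.py
```

```text
time_s: 5.8
position: [0.5592, 0.1096, 0.283]
orientation: [-3.142, -0.0, 0.015]
force: [-0.4, -0.0, 0.2]
grip_width: 0.0006
time_s: 6.5
position: [0.6692, 0.1112, 0.4024]
orientation: [-3.142, 0.0, 0.015]
force: [0.3, -0.0, -1.3]
grip_width: 0.0004
side 1 36 [22. 35. 89.] deg 28.39296290479698
side -1 25 [-23. -28.  88.] deg -30.581219490103976
6.6 [0.66907233 0.11123554 0.40125874]
```

View pics/last_side.png

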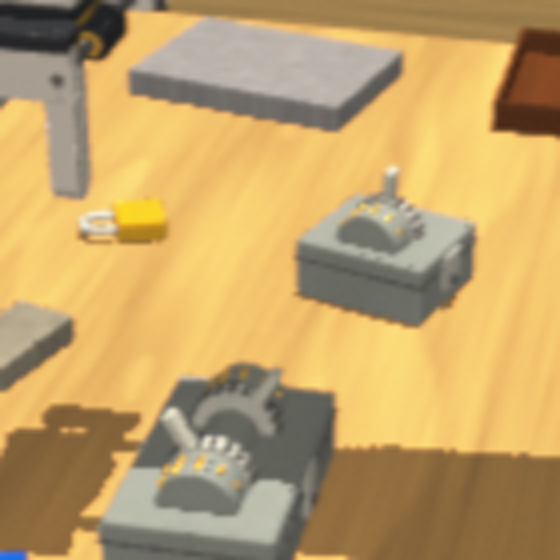

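The left tab (180,425) leans to the back at 28°, and the right tab (270,380) leans to the front at -31°. The narrow case's tab (392,182) hasn't moved and the gripper is clear.

```bash
python3 -c "
from rig import robot
print(robot.close_job())"
```

```text
the job is handed in; nothing more can be done
None
```

The wide grey case is set to 4-2, and I handed the job in at about 6.6 s of the 38 s allowed. With the fingers closed, I pushed the left tab toward the back from the front, and the right tab toward the front from the back.

- **Wheels:** the last side-camera depth check put the left tab at about +28° and the right tab at about -31°. The targets are +30° and -30°, each within 12°.
- **Narrow case:** its tab sits in the same place in the side pictures taken before and after the right-wheel push, and the fingers never went near it.
- **Gripper:** it ended about 100 mm above and 100 mm behind the wheels, with wrist force near zero (about 1 N).
- **Not confirmed:** the top camera gave no tab readings once the arm was over the case, so the final angles come from the side camera alone. Handing in gave no verdict.

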